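# Rotate the rover's battery packs

### The arm

A 6-joint arm with a two-finger parallel gripper is mounted at the origin on the work surface. World frame = base frame: x ahead of the robot, y to its left, z up, the work surface at z = 0. Lengths are in m, angles in rad, forces in N, time in s.
With the tool pointing down it reaches from about 0.425 to 1.125 m from the base axis. Payload 14.9 kg.
Tool frame: the origin (TCP) lies at the very end of the fingers, on their centre line; the grasp point (between the pads) lies 19 mm behind it; z points along the fingers, x is the direction in which the jaws open and shut, and the axes are right-handed (so a half turn about z gives the same grasp; the last joint's range is limited). The gripper opens to 91 mm and grips with 3 to 60 N. Pads are 32 mm wide; open, the fingers measure 118 mm over their backs; the gripper's body (76 mm by 178 mm) begins 60 mm behind the grasp point.
Start: joints at [1.311, 0.379, 1.734, -0, 1.028, -0.033], TCP at [0.157, 0.682, 0.214] pointing down, gripper open.
Joint ranges: [-2.77, 2.77], [-0.74, 2.19], [0, 2.66], [-1.06, 4.2], [0.31, 2.87], [-3.08, 3.08]. Speed limits (rad/s): [1.89, 1.89, 2.39, 3.14, 3.14, 3.14].

### API

Orientations are given as a unit quaternion [w, x, y, z].
In Python, from rig import * gives the robot as it stands.
- The arm moves only by the tool servo_tool, never from a script. Its argument "motion" is a list that holds one entry, the list of rows, each a list of 6 numbers: the shift along the tool's x, y, z in m, then the turn, a rotation vector about the tool's x, y, z in rad. In form: [[[dx, dy, dz, ax, ay, az], ...]]. A call has exactly 5 rows; each row is the pose to reach, as a shift and turn from the pose commanded when the call began, along the tool's axes at that moment; what a row does not reach only later rows make up. A row lasts 1/12 s, in which the tool goes at most 41.7 mm and 7.16 degrees, less where a joint would pass 70% of its speed; a pose out of reach is approached as far as the arm can. A call with a gripper value outside its range is refused whole. "jaw" is the closure, from -1 (fully open) to 1 (shut), so that 0 is half open, set as the call begins (left out, the last holds). The fingers move at their own pace and stop on an object; the grip force is fixed at half the most. Time passes only in rows, so rows that repeat a pose let the fingers close, or fill a call up. It gives the time, the measured TCP pose, the force and the opening at its end, in the units of the state.
- get_obs(): the state, without advancing time (a new reading comes with each control period).
- read_camera(name): name is "side" or "top"; returns a dict with "frame" (480x640x3 uint8, red, green, blue), "depth" (480x640 float32, m along the optical axis (not along the pixel's ray), 0 where there is no reading), "camera_matrix" (3x3 intrinsics, pixels), "extrinsics" (4x4, takes a point from camera to world coordinates). Camera axes: x right, y down, z forward; pixel columns grow to the right and rows downward; lengths in m; the calibration is good to about 2 mm. A picture is of the moment at which its call begins.
- job_done(): hands the job in, once; it reports no verdict.
The state is a dict: "t": time; "joints": joint angles; "joint_velocities": joint speeds; "joint_efforts": joint torques, N m; "eef_pos": TCP position; "tcp_rot": TCP orientation; "force": force on the tool from outside, world axes, zero at the start; "ft_torque": the same for the moment, N m; "width": finger opening in m.
Only numpy, scipy, OpenCV 4.12 (cv2) and the standard library are available. Lean on these libraries where they do the work, as an engineer would, in place of code of your own. Each camera call takes 0.05 s, during which the arm holds its last target.

### The job

Rotate the three battery packs: the flat red pack out of the rover into the charger, the freshly charged yellow pack from the charger into the cooling cradle, and the cooled blue pack from the cradle into the rover. Each must lie flat on the floor of its bay, in rover and charger with its black contact end at the bay's brass contacts; the dark rubber mat is free for putting a pack aside. Set the packs down, do not drop them, and leave the solder spool and the servo motor where they stand.

Things in the scene. Friction and masses are not known exactly. Their poses are not given: they have to be found in the camera images.
- red_pack: Red battery pack, 110 long (own x) x 44 wide (y) x 42 high (z) mm, about 0.36 kg, flat sides. Origin: centre of its underside. Its +x end is black with three brass blades; under it the case is cut away (last 30 mm, 14 mm high, full width). White label and four charge lamps on top. Starts in the rover, belongs in the charger.
- yellow_pack: Yellow battery pack, 110 long (own x) x 44 wide (y) x 42 high (z) mm, about 0.36 kg, flat sides. Origin: centre of its underside. Its +x end is black with three brass blades; under it the case is cut away (last 30 mm, 14 mm high, full width). White label and four charge lamps on top. Starts in the charger, belongs in the cradle.
- blue_pack: Blue battery pack, 110 long (own x) x 44 wide (y) x 42 high (z) mm, about 0.36 kg, flat sides. Origin: centre of its underside. Its +x end is black with three brass blades; under it the case is cut away (last 30 mm, 14 mm high, full width). White label and four charge lamps on top. Starts in the cradle, belongs in the rover.
- rover: Four-wheeled plywood robot, 240 (x) x 190 mm, 94 high, fixed. Origin: on the table under the bay's centre; bay floor 68 above it. Bay 126 long (x) x 60 wide inside, walls 12 high, 4 thick; in its +x end a black sill with brass strips, 18 x 40 wide x 12 high, fits under a pack's black end (the other way round a pack rides up on it). Black contact block beyond it, 26 over the floor.
- charger: Grey charger, 205 (x) x 122 mm, blue display at -x end, fixed. Origin: on the table under the bay's centre; bay floor 46 above it. Bay 126 long (x) x 60 wide inside, walls 12 high, 4 thick; in its +x end a black sill with brass strips, 18 x 40 wide x 12 high, fits under a pack's black end (the other way round a pack rides up on it). Black contact block beyond it, 26 over the floor.
- cradle: Cooling cradle: finned aluminium heat sink 134 (x) x 84 mm, black fan housing at its -x end (x = -88 to -68, 46 high), fixed. Origin: on the table under the middle of its place for a pack; flat floor 36 above it. Four black corner guides, 12 high, 4 thick, leave 126 (x) x 60 between them. No contacts: a pack may lie either way round along x.
- rubber_mat: Dark rubber mat with two grey lines, 170 (x) x 110 x 4 mm thick, fixed flat on the table and empty: a free spot for a pack. Origin: centre of its underside, on the table. A loose screwdriver lies about 115 mm from its centre on its -x side, the servo beside its +y edge.
- spool: White spool of solder standing on end, 54 mm diameter, 44 high, loose, about 128 mm from the charger's bay centre on its +x side. Origin: centre of its underside. Leave it.
- servo: Black servo motor with an orange band and white horn, 54 (x) x 20 (y) x 42 mm high, loose, beside the mat, 85 mm from its centre line on its +y side. Origin: centre of its underside. Leave it.

How it is judged:
At the end, for the whole second after the job is handed in: Red pack in the charger, yellow pack in the cradle, blue pack in the rover: each flat on its bay's floor (height within 4 mm, tilt under 0.05 rad), its middle within 14 mm of the bay's middle, along the bay within 0.35 rad, at rest (under 0.02 m/s) (horizontal distance between red_pack and charger below 0.014 m and z of red_pack in the frame of charger between 0.042 and 0.05 m and angle between each of red_pack, yellow_pack, blue_pack's own z axis and vertical below 0.05 rad and angle between the x axis of red_pack and the x axis of charger, either way round below 0.35 rad and linear speed of each of red_pack, yellow_pack, blue_pack below 0.02 m/s and horizontal distance between yellow_pack and cradle below 0.014 m and z of yellow_pack in the frame of cradle between 0.032 and 0.04 m and angle between the x axis of yellow_pack and the x axis of cradle, either way round below 0.35 rad and horizontal distance between blue_pack and rover below 0.014 m and z of blue_pack in the frame of rover between 0.064 and 0.072 m and angle between the x axis of blue_pack and the x axis of rover, either way round below 0.35 rad); the robot touches nothing.
It fails at once if a pack is dropped (falls free at more than 0.75 m/s, some 30 mm) ((linear speed of red_pack above 0.75 m/s and contact force between red_pack and the fingers below 0.05 N) or (linear speed of yellow_pack above 0.75 m/s and contact force between yellow_pack and the fingers below 0.05 N) or (linear speed of blue_pack above 0.75 m/s and contact force between blue_pack and the fingers below 0.05 N)).
It fails at once if the solder spool is moved by more than 20 mm (distance of spool from where it was at the start of the episode above 0.02 m).
It fails at once if the servo is moved by more than 20 mm (distance of servo from where it was at the start of the episode above 0.02 m).
It also fails if it takes over 99 s, if anything falls off the work surface, if the arm or the gripper's body presses on something with over 40 N, if the wrist force passes 120 N, or if a joint passes its speed limit or range.

## Working session

There is one attempt and no reset: what is moved stays moved. The work goes in short steps, Python scripts to look and compute and a tool call to move; the robot and the scene stay as the last step left them, time stands still between calls to the robot, and variables do not carry over. Pictures are saved under pics/ and viewed, and the job is handed in when it is done.

Besides the shell and the picture viewer there is one more tool, called after "Call:" as name([rows], argument=value, ...), one row to a line, values as JSON. servo_tool: Moves the arm, as the interface text tells. Its arguments: {"type":"object","properties":{"motion":{"type":"array","items":{"type":"array","items":{"type":"array","items":{"type":"number"}}}},"jaw":{"type":"number"}},"required":["motion"]}

```bash
ls; mkdir -p pics; python3 - <<'E'
from rig import *
import cv2
print(get_obs())
for n in ("top","side"):
    c=read_camera(n); cv2.imwrite(f"pics/{n}0.png",c["frame"][:,:,::-1]); print(n,c["camera_matrix"],c["extrinsics"])
E
```

```text
pics
{'t': 0.0, 'joints': array([ 1.31070779e+00,  3.79393750e-01,  1.73477617e+00,  5.98259982e-06,
        1.02852642e+00, -3.33298613e-02]), 'joint_velocities': array([-0.0004864 ,  0.00081692,  0.0002534 , -0.0017712 ,  0.00119151,
        0.0022294 ]), 'joint_efforts': array([-4.75403867e-03, -7.63736916e+01, -4.34355819e+01,  6.49223523e-02,
        4.25382319e-02, -1.22320453e-04]), 'eef_pos': array([0.15729574, 0.6816871 , 0.2133009 ]), 'tcp_rot': array([ 3.26922512e-04,  7.82567250e-01,  6.22565816e-01, -4.44591405e-04]), 'force': array([-0.47898089,  0.08595925, -0.26165341]), 'ft_torque': array([-0.03712184,  0.00286468,  0.01599412]), 'width': 0.09137500881841396}
top [[476.23309179   0.         322.9295876 ]
 [  0.         476.23309179 244.59431913]
 [  0.           0.           1.        ]] [[ 0.00123759 -0.9905247   0.13732911  0.39967306]
 [-0.9999425  -0.00268866 -0.01038135  0.03441968]
 [ 0.01065221 -0.13730837 -0.99047107  1.17814071]
 [ 0.          0.          0.          1.        ]]
side [[491.75603786   0.         322.36690474]
 [  0.         491.75603786 235.36935708]
 [  0.           0.           1.        ]] [[ 0.99650129 -0.05850235  0.05968801  0.49188445]
 [-0.08354921 -0.67874405  0.72960678 -0.7442045 ]
 [-0.00217083 -0.73204098 -0.68125714  0.7980835 ]
 [ 0.          0.          0.          1.        ]]
```

View pics/top0.png

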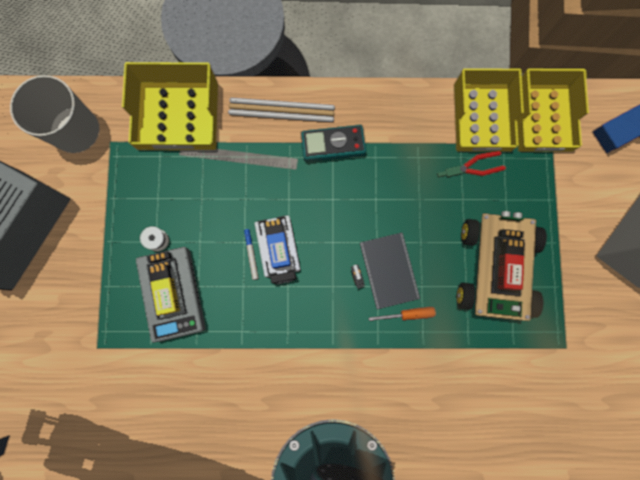

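View pics/side0.png

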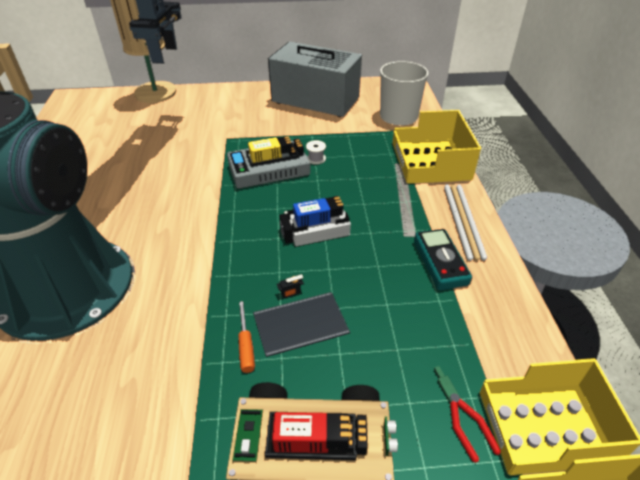

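```bash
cat > h.py <<'E'
from rig import *
import cv2, numpy as np
def cam(n):
    c=read_camera(n); return c
def cloud(c):
    K=c["camera_matrix"];E=c["extrinsics"];d=c["depth"]
    v,u=np.mgrid[:480,:640]
    P=np.stack([(u-K[0,2])/K[0,0]*d,(v-K[1,2])/K[1,1]*d,d],-1)
    W=P@E[:3,:3].T+E[:3,3]; W[d==0]=np.nan
    return W
def crop(c,x0,y0,x1,y1,s,name):
    cv2.imwrite(name,cv2.resize(c["frame"][y0:y1,x0:x1,::-1],None,fx=s,fy=s,interpolation=cv2.INTER_CUBIC))
E
python3 - <<'E'
from h import *
c=cam("top"); W=cloud(c)
a=[c["frame"][y:y+120,x:x+120,::-1] for x,y in((120,220),(225,195),(340,215),(445,205))]
a=[cv2.resize(i,None,fx=3.3,fy=2.5*1.0) if 0 else cv2.resize(i,(400,300),interpolation=cv2.INTER_CUBIC) for i in a]
a=[cv2.resize(c["frame"][y:y+90,x:x+120,::-1],(400,300),interpolation=cv2.INTER_CUBIC) for x,y in((110,245),(220,205),(330,230),(445,220))]
cv2.imwrite("pics/z0.png",np.vstack([np.hstack(a[:2]),np.hstack(a[2:])]))
hsv=cv2.cvtColor(c["frame"],cv2.COLOR_RGB2HSV)
for n,(x0,y0,x1,y1),f in (("yellow",(130,240,210,345),lambda h:(h[...,0]>22)&(h[...,0]<35)),("blue",(258,215,300,290),lambda h:(h[...,0]>100)&(h[...,0]<130)),("red",(475,210,535,320),lambda h:(h[...,0]<6)|(h[...,0]>174))):
    m=np.zeros((480,640),bool); m[y0:y1,x0:x1]=True
    m&=f(hsv)&(hsv[...,1]>150)&(hsv[...,2]>90)
    z=W[m][:,2]; print(n,m.sum(),np.nanpercentile(z,[5,25,50,75,95]).round(4), np.isnan(z).sum())
    # all pts at top height near
    zt=np.nanpercentile(z,60)
    ctr=np.nanmedian(W[m],axis=0)
    q=(np.abs(W[...,2]-zt)<.006)&(np.hypot(W[...,0]-ctr[0],W[...,1]-ctr[1])<.09)
    p=W[q][:,:2]; print(ctr.round(4),len(p)); r=cv2.minAreaRect((p*1000).astype(np.float32)); print(r)
    pr=(W[m&q][:,:2]*1000).astype(np.float32); print("colour part",cv2.minAreaRect(pr))
    np.save(f"/tmp/{n}.npy",p)
E
```

```text
yellow 362 [0.0776 0.0862 0.0881 0.0896 0.0915] 0
[0.4478 0.3842 0.0881] 947
((447.8634033203125, 391.53253173828125), (110.07891082763672, 45.768943786621094), 12.587876319885254)
colour part ((432.40850830078125, 386.8780212402344), (77.75402069091797, 43.02701187133789), 13.36206340789795)
blue 203 [0.0726 0.0767 0.0782 0.0798 0.0822] 0
[0.5625 0.1256 0.0782] 877
((556.7316284179688, 133.03555297851562), (110.37496948242188, 44.49039840698242), 11.567663192749023)
colour part ((539.8201904296875, 126.9824447631836), (74.80691528320312, 38.7294807434082), 11.547762870788574)
red 331 [0.1067 0.1092 0.1109 0.1124 0.1142] 1
[ 0.5069 -0.4012  0.1109] 952
((504.9146728515625, -408.14825439453125), (45.70166778564453, 111.14273071289062), 83.93272399902344)
colour part ((488.96295166015625, -406.2943115234375), (43.06938552856445, 78.87215423583984), 84.42371368408203)
```

View pics/z0.png

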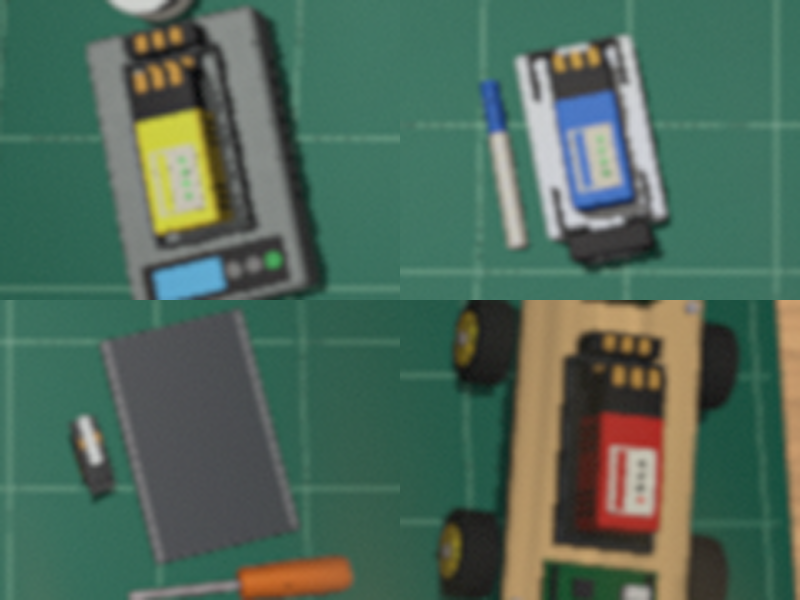

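```bash
cat > ortho.py <<'E'
from h import *
def ortho(specs,name,cams=("top","side"),lo=0,cs=None):
    tiles=[]
    cs=cs or {n:cam(n) for n in cams}
    for n in cams:
        c=cs[n];W=cloud(c).reshape(-1,3);F=c["frame"].reshape(-1,3)
        for (x,y,yaw,z0,z1) in specs:
            im=np.zeros((300,400,3),np.uint8); ca,sa=np.cos(yaw),np.sin(yaw)
            d=W[:,:2]-[x,y]; px=d@[ca,sa]; py=d@[-sa,ca]
            ok=(np.abs(px)<.1)&(np.abs(py)<.075)&(W[:,2]>z0)&(W[:,2]<z1)
            for i in np.argsort(np.where(ok,W[:,2],9))[:ok.sum()]:
                u=int(200+px[i]*2000);v=int(150-py[i]*2000)
                cv2.rectangle(im,(u-2,v-2),(u+2,v+2),[int(k) for k in F[i][::-1]],-1)
            for L,w,col in ((126,60,(255,0,255)),(134,68,(255,255,0))):
                cv2.rectangle(im,(200-L,150-w),(200+L,150+w),col,1)
            tiles.append(im)
    k=len(specs)
    cv2.imwrite(name,cv2.resize(np.vstack([np.hstack(tiles[i*k:(i+1)*k]) for i in range(len(cams))]),None,fx=min(1,800/(400*k)),fy=min(1,800/(400*k))))
E
python3 - <<'E'
from ortho import *
R=np.radians
S=[(.4479,.3915,R(12.6),.052,.064),(.5567,.133,R(11.6),.03,.052),(.5049,-.4081,R(-6.07),.074,.086)]
cs={n:cam(n) for n in("top","side")}
ortho(S[:2],"pics/o1.png",cs=cs); ortho(S[2:]+[(.5049,-.4081,R(-6.07),.086,.1)],"pics/o2.png",cs=cs)
E
```

```text
(no output)
```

View pics/o1.png

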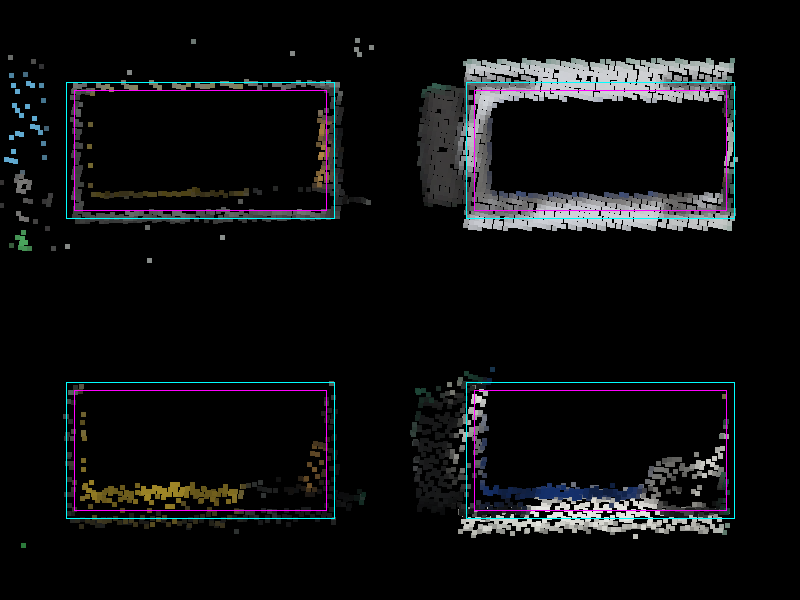

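View pics/o2.png

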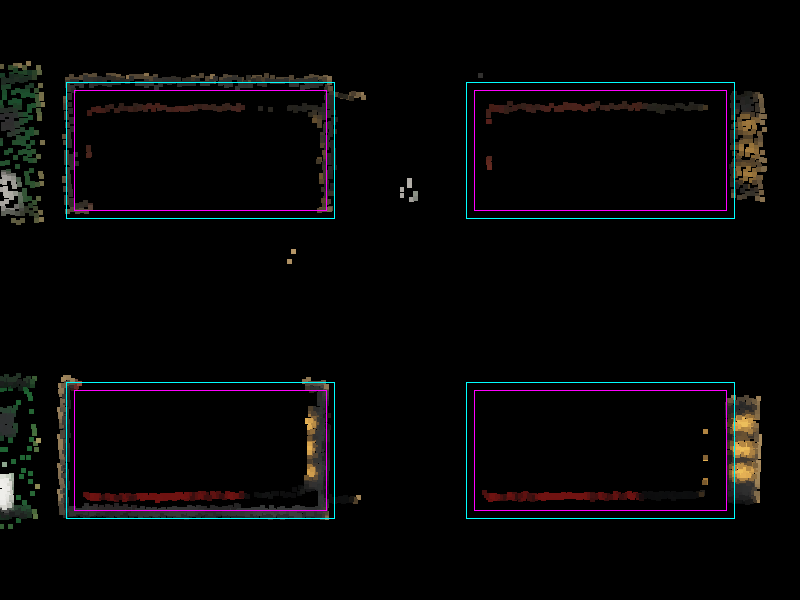

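```bash
cat > to.py <<'E'
from rig import *
import numpy as np, sys
from scipy.spatial.transform import Rotation as R
# usage: to.py x y z packyaw_deg  -> tool-frame shift (mm) and rotvec
def show(x,y,z,yaw):
    o=get_obs(); q=o["tcp_rot"]; r=R.from_quat(np.r_[q[1:],q[0]])
    a=np.radians(yaw+90)
    X=np.array([np.cos(a),np.sin(a),0]); Z=np.array([0,0,-1.]); T=R.from_matrix(np.stack([X,np.cross(Z,X),Z],1))
    d=r.inv().apply(np.array([x,y,z])-o["eef_pos"]); rv=(r.inv()*T).as_rotvec()
    print("t",round(o["t"],2),"pos",o["eef_pos"].round(4),"q6",o["joints"][5].round(2),"F",o["force"].round(1),"w",o["width"].round(4))
    print("shift m",d.round(4),"dist",np.linalg.norm(d).round(3),"rot",rv.round(4))
if __name__=="__main__": show(*map(float,sys.argv[1:5]))
E
python3 to.py .4479 .3915 .16 12.6
python3 - <<'E'
from h import *
c=cam("top");K=c["camera_matrix"];E=c["extrinsics"]
def pz(u,v,z):
    d=E[:3,:3]@[(u-K[0,2])/K[0,0],(v-K[1,2])/K[1,1],1]; return (E[:3,3]+d*(z-E[2,3])/d[2])[:2]
P=[pz(*p,.004) for p in((360.9,242.9),(402,233),(419.1,298.1),(378.6,308.6))]
P=np.array(P);print(P.round(3),P.mean(0).round(4)); e=P[0]-P[3]; print(np.degrees(np.arctan2(e[1],e[0])),np.hypot(*e))
print("servo",pz(357,276,.042))
E
```

```text
[[ 0.567 -0.073]
 [ 0.592 -0.176]
 [ 0.43  -0.214]
 [ 0.405 -0.114]] [ 0.4986 -0.1442]
14.436053760080242 0.16753976365390413
servo [ 0.48168618 -0.05896837]Traceback (most recent call last):
  File "to.py", line 12, in <module>
    if __name__=="__main__": show(*map(float,sys.argv[1:5]))
                             ~~~~^^^^^^^^^^^^^^^^^^^^^^^^^^^
  File "to.py", line 10, in show
    print("t",round(o["t"],2),"pos",o["eef_pos"].round(4),"q6",o["joints"][5].round(2),"F",o["force"].round(1),"w",o["width"].round(4))
                                                                                                                   ^^^^^^^^^^^^^^^^
AttributeError: 'float' object has no attribute 'round'
```

```bash
sed -i 's/o\["width"\].round(4)/round(float(o["width"]),4)/' to.py; python3 to.py .4479 .3915 .16 12.6
```

```text
t 0.3 pos [0.1574 0.682  0.2137] q6 -0.03 F [ 0.6 -0.2 -0.4] w 0.0908
shift m [-0.2177  0.3484  0.0538] dist 0.414 rot [-1.000e-04  3.000e-04 -4.467e-01]
```

Call:
servo_tool([
  [[-0.015, 0.024, 0, 0, 0, -0.04], [-0.035, 0.056, 0, 0, 0, -0.1], [-0.056, 0.09, 0, 0, 0, -0.18], [-0.077, 0.124, 0, 0, 0, -0.26], [-0.098, 0.158, 0, 0, 0, -0.34]],
], jaw=-1)

```text
t: 0.72
eef_pos: [0.2902, 0.5497, 0.2139]
tcp_rot: [0.0, 0.664, 0.747, 0.0]
force: [1.2, 0.5, 0.4]
width: 0.0913
```

```bash
python3 to.py .4479 .3915 .14 12.6
```

```text
t 0.72 pos [0.2902 0.5497 0.2139] q6 -0.64 F [1.2 0.5 0.4] w 0.0913
shift m [-0.1756  0.138   0.0739] dist 0.235 rot [ 1.000e-04 -0.000e+00 -1.022e-01]
```

Call:
servo_tool([
  [[-0.028, 0.022, 0.012, 0, 0, -0.03], [-0.056, 0.044, 0.024, 0, 0, -0.06], [-0.084, 0.066, 0.036, 0, 0, -0.1022], [-0.112, 0.088, 0.048, 0, 0, -0.1022], [-0.14, 0.11, 0.06, 0, 0, -0.1022]],
])

```text
t: 1.13
eef_pos: [0.4154, 0.423, 0.1536]
tcp_rot: [0.0, 0.627, 0.779, 0.0]
force: [0.2, 0.7, -0.3]
width: 0.091
```

```bash
python3 to.py .4479 .3915 .062 12.6
```

```text
t 1.13 pos [0.4154 0.423  0.1536] q6 -1.03 F [ 0.2  0.7 -0.3] w 0.091
shift m [-0.0378  0.0249  0.0916] dist 0.102 rot [ 0.0003 -0.0002 -0.0041]
```

Call:
servo_tool([
  [[-0.015, 0.01, 0, 0, 0, -0.004], [-0.038, 0.025, 0.005, 0, 0, -0.004], [-0.038, 0.025, 0.02, 0, 0, -0.004], [-0.038, 0.025, 0.04, 0, 0, -0.004], [-0.038, 0.025, 0.04, 0, 0, -0.004]],
])

```text
t: 1.55
eef_pos: [0.4459, 0.3911, 0.1111]
tcp_rot: [-0.0, 0.626, 0.78, -0.002]
force: [-1.1, -0.9, -0.8]
width: 0.0911
```

```bash
python3 to.py .4479 .3915 .064 12.6; python3 - <<'E'
from h import *
a=[]
for n,(x,y) in (("top",(110,230)),("side",(210,100))):
    c=cam(n); a.append(cv2.resize(c["frame"][y:y+120,x:x+120,::-1],(400,400),interpolation=cv2.INTER_CUBIC))
cv2.imwrite("pics/a1.png",np.hstack(a))
E
```

```text
t 1.55 pos [0.4459 0.3911 0.1111] q6 -1.11 F [-1.1 -0.9 -0.8] w 0.0911
shift m [0.0001 0.0022 0.047 ] dist 0.047 rot [-0.0036  0.0018 -0.0014]
```

View pics/a1.png

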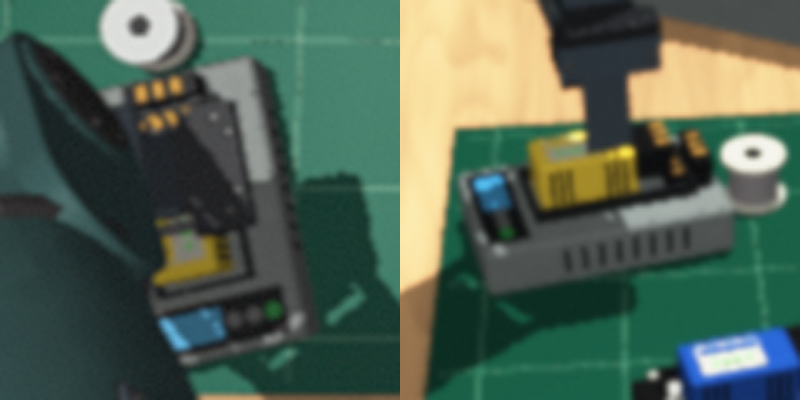

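The finger in the side view stands over the yellow pack's middle (about px (610,110) of the tile), beside its -y side, with nothing touching. I'll descend.

Call:
servo_tool([
  [[0, 0.002, 0.012, 0, 0, 0], [0, 0.002, 0.026, 0, 0, 0], [0, 0.002, 0.04, 0, 0, 0], [0, 0.002, 0.047, 0, 0, 0], [0, 0.002, 0.047, 0, 0, 0]],
])

```text
t: 2.07
eef_pos: [0.4478, 0.3923, 0.0646]
tcp_rot: [-0.0, 0.625, 0.78, -0.002]
force: [-2.0, -0.8, 0.0]
width: 0.0911
```

Call:
servo_tool([
  [[0, 0, 0, 0, 0, 0], [0, 0, 0, 0, 0, 0], [0, 0, 0, 0, 0, 0], [0, 0, 0, 0, 0, 0], [0, 0, 0, 0, 0, 0]],
], jaw=1)

```text
t: 2.48
eef_pos: [0.4492, 0.3932, 0.0674]
tcp_rot: [0.0, 0.625, 0.78, 0.0]
force: [-0.5, -1.2, -0.4]
width: 0.0608
```

Call:
servo_tool([
  [[0, 0, 0, 0, 0, 0], [0, 0, 0, 0, 0, 0], [0, 0, 0, 0, 0, 0], [0, 0, 0, 0, 0, 0], [0, 0, 0, 0, 0, 0]],
])

```text
t: 2.9
eef_pos: [0.449, 0.393, 0.0671]
tcp_rot: [0.0, 0.625, 0.78, -0.0]
force: [-1.1, -2.2, 3.9]
width: 0.044
```

```bash
python3 to.py .4479 .3915 .064 12.6
```

```text
t 2.9 pos [0.449  0.393  0.0671] q6 -1.11 F [-1.1 -2.2  3.9] w 0.044
shift m [-0.0012 -0.0014  0.0031] dist 0.004 rot [ 0.      0.     -0.0006]
```

Call:
servo_tool([
  [[0, 0, -0.005, 0, 0, 0], [0, 0, -0.015, 0, 0, 0], [0, 0, -0.03, 0, 0, 0], [0, 0, -0.048, 0, 0, 0], [0, 0, -0.066, 0, 0, 0]],
])

```text
t: 3.32
eef_pos: [0.4486, 0.3929, 0.134]
tcp_rot: [-0.0, 0.625, 0.78, -0.0]
force: [-0.9, -0.5, -4.0]
width: 0.044
```

```bash
python3 to.py .501 -.154 .15 13.4
```

```text
t 3.32 pos [0.4486 0.3929 0.134 ] q6 -1.11 F [-0.9 -0.5 -4. ] w 0.044
shift m [-0.5452 -0.0679 -0.0158] dist 0.55 rot [-0.0006  0.0003 -0.0144]
```

Call:
servo_tool([
  [[-0.015, -0.002, -0.01, 0, 0, 0], [-0.045, -0.006, -0.016, 0, 0, 0], [-0.08, -0.01, -0.016, 0, 0, -0.005], [-0.117, -0.015, -0.016, 0, 0, -0.01], [-0.155, -0.02, -0.016, 0, 0, -0.014]],
])

```text
t: 3.73
eef_pos: [0.4629, 0.2362, 0.1497]
tcp_rot: [0.0, 0.619, 0.785, 0.0]
force: [1.9, -0.0, -2.8]
width: 0.044
```

Call:
servo_tool([
  [[-0.038, -0.005, 0, 0, 0, 0], [-0.076, -0.01, 0, 0, 0, 0], [-0.114, -0.014, 0, 0, 0, 0], [-0.152, -0.019, 0, 0, 0, 0], [-0.19, -0.024, 0, 0, 0, 0]],
])

```text
t: 4.15
eef_pos: [0.4836, 0.0453, 0.1497]
tcp_rot: [0.0, 0.62, 0.785, 0.0]
force: [1.2, 0.4, -4.7]
width: 0.0441
```

```bash
python3 to.py .501 -.154 .085 13.4
```

```text
t 4.15 pos [0.4836 0.0453 0.1497] q6 -1.76 F [ 1.2  0.4 -4.7] w 0.0441
shift m [-0.1979 -0.0292  0.0647] dist 0.21 rot [ 0.0007  0.0001 -0.0003]
```

Call:
servo_tool([
  [[-0.038, -0.005, 0, 0, 0, 0], [-0.076, -0.011, 0, 0, 0, 0], [-0.114, -0.017, 0, 0, 0, 0], [-0.148, -0.022, 0, 0, 0, 0], [-0.176, -0.026, 0, 0, 0, 0]],
])

```text
t: 4.57
eef_pos: [0.499, -0.1327, 0.1497]
tcp_rot: [0.0, 0.62, 0.784, 0.0]
force: [-0.0, 0.2, -5.5]
width: 0.0436
```

Call:
servo_tool([
  [[-0.016, -0.002, 0, 0, 0, 0], [-0.022, -0.003, 0.005, 0, 0, 0], [-0.022, -0.003, 0.02, 0, 0, 0], [-0.022, -0.003, 0.04, 0, 0, 0], [-0.022, -0.003, 0.06, 0, 0, 0]],
])

```text
t: 4.98
eef_pos: [0.5014, -0.1519, 0.0887]
tcp_rot: [0.0, 0.62, 0.785, 0.0]
force: [-0.1, -0.1, -4.8]
width: 0.0434
```

Call:
servo_tool([
  [[0, 0, 0.015, 0, 0, 0], [0, 0, 0.025, 0, 0, 0], [0, 0, 0.033, 0, 0, 0], [0, 0, 0.038, 0, 0, 0], [0, 0, 0.04, 0, 0, 0]],
])

```text
t: 5.4
eef_pos: [0.5013, -0.1521, 0.0486]
tcp_rot: [-0.0, 0.62, 0.785, -0.0]
force: [0.5, -0.5, -2.8]
width: 0.044
```

```bash
python3 to.py .501 -.154 .025 13.4;python3 - <<'E'
from h import *
a=[]
for n,(x,y) in (("top",(330,210)),("side",(230,220))):
    c=cam(n); a.append(cv2.resize(c["frame"][y:y+120,x:x+120,::-1],(400,400),interpolation=cv2.INTER_CUBIC))
cv2.imwrite("pics/a2.png",np.hstack(a))
E
```

```text
t 5.4 pos [ 0.5013 -0.1521  0.0486] q6 -2.14 F [ 0.5 -0.5 -2.8] w 0.044
shift m [-0.0018 -0.0007  0.0236] dist 0.024 rot [-0.0002 -0.0002 -0.0002]
```

View pics/a2.png

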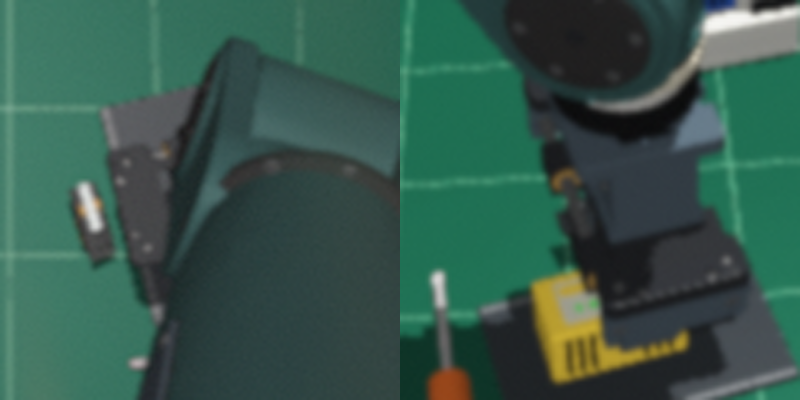

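Call:
servo_tool([
  [[-0.001, 0, 0.007, 0, 0, 0], [-0.001, 0, 0.014, 0, 0, 0], [-0.001, 0, 0.019, 0, 0, 0], [-0.001, 0, 0.022, 0, 0, 0], [-0.001, 0, 0.0225, 0, 0, 0]],
])

```text
t: 5.92
eef_pos: [0.5011, -0.1532, 0.0257]
tcp_rot: [-0.001, 0.62, 0.785, -0.0]
force: [-0.5, 0.4, -4.0]
width: 0.0438
```

Call:
servo_tool([
  [[0, 0, 0.0005, 0, 0, 0], [0, 0, 0.001, 0, 0, 0], [0, 0, 0.0015, 0, 0, 0], [0, 0, 0.002, 0, 0, 0], [0, 0, 0.002, 0, 0, 0]],
])

```text
t: 6.33
eef_pos: [0.5018, -0.1534, 0.0251]
tcp_rot: [0.0, 0.62, 0.785, 0.0]
force: [-3.8, 1.4, 8.3]
width: 0.0435
```

Call:
servo_tool([
  [[0, 0, 0, 0, 0, 0], [0, 0, 0, 0, 0, 0], [0, 0, 0, 0, 0, 0], [0, 0, 0, 0, 0, 0], [0, 0, 0, 0, 0, 0]],
], jaw=-1)

```text
t: 6.75
eef_pos: [0.5016, -0.1533, 0.0245]
tcp_rot: [0.0, 0.62, 0.785, 0.0]
force: [-0.4, -1.0, 0.5]
width: 0.074
```

Call:
servo_tool([
  [[0, 0, 0, 0, 0, 0], [0, 0, -0.01, 0, 0, 0], [0, 0, -0.035, 0, 0, 0], [0, 0, -0.07, 0, 0, 0], [0, 0, -0.11, 0, 0, 0]],
])

```text
t: 7.17
eef_pos: [0.5004, -0.1529, 0.1351]
tcp_rot: [-0.001, 0.62, 0.785, -0.0]
force: [0.8, -0.1, 0.6]
width: 0.0913
```

```bash
python3 to.py .5049 -.4081 .17 -6.07
```

```text
t 7.17 pos [ 0.5004 -0.1529  0.1351] q6 -2.15 F [ 0.8 -0.1  0.6] w 0.0913
shift m [-0.2493 -0.0547 -0.0351] dist 0.258 rot [-0.0026 -0.0011  0.3394]
```

Call:
servo_tool([
  [[-0.03, -0.007, -0.02, 0, 0, 0.05], [-0.068, -0.015, -0.035, 0, 0, 0.12], [-0.107, -0.024, -0.035, 0, 0, 0.2], [-0.146, -0.032, -0.035, 0, 0, 0.28], [-0.185, -0.041, -0.035, -0.002, -0.001, 0.339]],
])

```text
t: 7.58
eef_pos: [0.5044, -0.3448, 0.1709]
tcp_rot: [0.002, 0.745, 0.667, 0.001]
force: [1.6, -0.1, -0.1]
width: 0.0912
```

```bash
python3 to.py .5049 -.4081 .13 -6.07
```

```text
t 7.58 pos [ 0.5044 -0.3448  0.1709] q6 -2.1 F [ 1.6 -0.1 -0.1] w 0.0912
shift m [-0.0628  0.0073  0.041 ] dist 0.075 rot [ 0.0034  0.0014 -0.0038]
```

Call:
servo_tool([
  [[-0.03, 0.003, 0, 0.002, 0, -0.003], [-0.05, 0.006, 0, 0.002, 0.001, -0.003], [-0.06, 0.007, 0.005, 0.002, 0.001, -0.003], [-0.063, 0.007, 0.015, 0.002, 0.001, -0.003], [-0.063, 0.007, 0.025, 0.002, 0.001, -0.003]],
])

```text
t: 8.0
eef_pos: [0.5046, -0.4059, 0.1438]
tcp_rot: [-0.0, 0.743, 0.67, 0.0]
force: [-0.0, 1.4, -1.3]
width: 0.0911
```

```bash
python3 to.py .5049 -.4081 .087 -6.07;python3 - <<'E'
from h import *
a=[]
for n,(x,y) in (("top",(445,200)),("side",(230,360))):
    c=cam(n); a.append(cv2.resize(c["frame"][y:y+120,x:x+(120 if n=="top" else 180),::-1],(400,400) if n=="top" else (400,267),interpolation=cv2.INTER_CUBIC))
a[1]=cv2.copyMakeBorder(a[1],0,133,0,0,cv2.BORDER_CONSTANT)
cv2.imwrite("pics/a3.png",np.hstack(a))
E
```

```text
t 8.0 pos [ 0.5046 -0.4059  0.1438] q6 -2.18 F [-0.   1.4 -1.3] w 0.0911
shift m [-0.0021  0.0005  0.0568] dist 0.057 rot [ 0.0002 -0.0004  0.003 ]
```

View pics/a3.png

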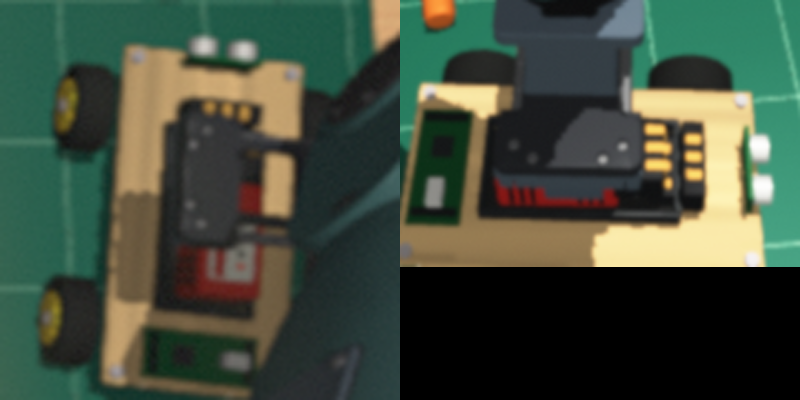

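Call:
servo_tool([
  [[-0.001, 0, 0.012, 0, 0, 0.003], [-0.002, 0, 0.028, 0, 0, 0.003], [-0.002, 0, 0.044, 0, 0, 0.003], [-0.002, 0, 0.054, 0, 0, 0.003], [-0.002, 0, 0.056, 0, 0, 0.003]],
])

```text
t: 8.52
eef_pos: [0.5039, -0.4067, 0.0863]
tcp_rot: [-0.002, 0.743, 0.669, -0.0]
force: [-0.1, -0.4, 0.6]
width: 0.0911
```

Call:
servo_tool([
  [[0, 0, 0, 0, 0, 0], [0, 0, 0, 0, 0, 0], [0, 0, 0, 0, 0, 0], [0, 0, 0, 0, 0, 0], [0, 0, 0, 0, 0, 0]],
], jaw=1)

```text
t: 8.93
eef_pos: [0.5049, -0.4084, 0.0892]
tcp_rot: [0.0, 0.743, 0.669, 0.0]
force: [0.2, 0.1, 0.7]
width: 0.0607
```

Call:
servo_tool([
  [[0, 0, 0, 0, 0, 0], [0, 0, 0, 0, 0, 0], [0, 0, 0, 0, 0, 0], [0, 0, 0, 0, 0, 0], [0, 0, 0, 0, 0, 0]],
])

```text
t: 9.35
eef_pos: [0.5047, -0.4083, 0.0887]
tcp_rot: [0.0, 0.743, 0.669, 0.0]
force: [-1.2, 0.4, 3.7]
width: 0.0439
```

```bash
python3 to.py .5049 -.4081 .087 -6.07
```

```text
t 9.35 pos [ 0.5047 -0.4083  0.0887] q6 -2.18 F [-1.2  0.4  3.7] w 0.0439
shift m [0.0002 0.0002 0.0017] dist 0.002 rot [ 0.0003 -0.0002  0.0003]
```

Call:
servo_tool([
  [[0, 0, -0.005, 0, 0, 0], [0, 0, -0.015, 0, 0, 0], [0, 0, -0.03, 0, 0, 0], [0, 0, -0.05, 0, 0, 0], [0, 0, -0.07, 0, 0, 0]],
])

```text
t: 9.77
eef_pos: [0.5045, -0.408, 0.1602]
tcp_rot: [-0.0, 0.743, 0.669, 0.0]
force: [0.5, 0.0, -2.7]
width: 0.0435
```

```bash
python3 to.py .5 0 .165 3;python3 - <<'E'
from ortho import *
R=np.radians
cs={n:cam(n) for n in("top","side")}
ortho([(.4479,.3915,R(12.6),.035,.064),(.4479,.3915,R(12.6),.052,.085)],"pics/o3.png",cs=cs)
E
```

```text
t 9.77 pos [ 0.5045 -0.408   0.1602] q6 -2.18 F [ 0.5  0.  -2.7] w 0.0435
shift m [ 0.4053 -0.0475 -0.0046] dist 0.408 rot [ 0.     -0.0005 -0.1579]
```

View pics/o3.png

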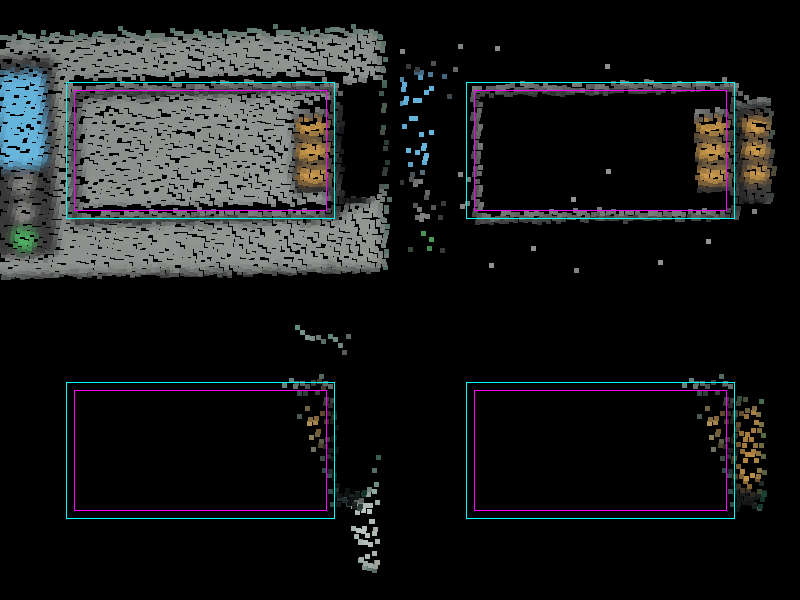

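```bash
python3 to.py .4494 .392 .165 13.5
```

```text
t 9.87 pos [ 0.5062 -0.4095  0.1629] q6 -2.18 F [-0.  -1.  -3.3] w 0.0433
shift m [ 0.7911 -0.1409 -0.0051] dist 0.804 rot [ 0.0043  0.0038 -0.3412]
```

Call:
servo_tool([
  [[0.015, -0.003, 0, 0, 0, -0.01], [0.045, -0.008, 0, 0, 0, -0.03], [0.08, -0.014, 0, 0, 0, -0.05], [0.117, -0.021, 0, 0, 0, -0.07], [0.154, -0.027, 0, 0, 0, -0.09]],
])

```text
t: 10.28
eef_pos: [0.4926, -0.25, 0.1576]
tcp_rot: [-0.001, 0.712, 0.702, 0.0]
force: [1.3, 0.7, -3.2]
width: 0.0438
```

```bash
python3 to.py .4494 .392 .165 13.5
```

```text
t 10.28 pos [ 0.4926 -0.25    0.1576] q6 -2.07 F [ 1.3  0.7 -3.2] w 0.0438
shift m [ 0.6413 -0.0529 -0.0066] dist 0.643 rot [-0.001  -0.0013 -0.2506]
```

Call:
servo_tool([
  [[0.038, -0.003, -0.002, 0, 0, -0.02], [0.076, -0.006, -0.005, 0, 0, -0.04], [0.114, -0.009, -0.006, 0, 0, -0.06], [0.152, -0.0125, -0.006, 0, 0, -0.08], [0.19, -0.0156, -0.006, 0, 0, -0.1]],
])

```text
t: 10.7
eef_pos: [0.4799, -0.0598, 0.1641]
tcp_rot: [-0.0, 0.676, 0.737, -0.0]
force: [1.1, 0.1, -3.7]
width: 0.0438
```

```bash
python3 to.py .4494 .392 .165 13.5
```

```text
t 10.7 pos [ 0.4799 -0.0598  0.1641] q6 -1.83 F [ 1.1  0.1 -3.7] w 0.0438
shift m [ 0.4528  0.0081 -0.0007] dist 0.453 rot [-0.0005 -0.0006 -0.1501]
```

Call:
servo_tool([
  [[0.038, 0.001, 0, 0, 0, -0.02], [0.076, 0.001, 0, 0, 0, -0.04], [0.114, 0.002, 0, 0, 0, -0.06], [0.152, 0.003, 0, 0, 0, -0.08], [0.19, 0.003, 0, 0, 0, -0.1]],
])

```text
t: 11.12
eef_pos: [0.4669, 0.1296, 0.1642]
tcp_rot: [-0.0, 0.638, 0.77, -0.0]
force: [0.9, 0.1, -2.2]
width: 0.0439
```

```bash
python3 to.py .4494 .392 .165 13.5
```

```text
t 11.12 pos [0.4669 0.1296 0.1642] q6 -1.53 F [ 0.9  0.1 -2.2] w 0.0439
shift m [ 0.2612  0.0312 -0.0008] dist 0.263 rot [-0.0005 -0.0003 -0.0499]
```

Call:
servo_tool([
  [[0.038, 0.004, 0, 0, 0, -0.01], [0.076, 0.009, 0, 0, 0, -0.03], [0.114, 0.0135, 0, 0, 0, -0.05], [0.15, 0.018, 0, 0, 0, -0.05], [0.183, 0.022, 0, 0, 0, -0.05]],
])

```text
t: 11.53
eef_pos: [0.4548, 0.3136, 0.164]
tcp_rot: [-0.0, 0.619, 0.785, -0.0]
force: [0.4, -0.8, -3.4]
width: 0.0435
```

Call:
servo_tool([
  [[0.028, 0.003, 0, 0, 0, 0], [0.05, 0.006, 0, 0, 0, 0], [0.065, 0.008, 0, 0, 0, 0], [0.074, 0.009, 0, 0, 0, 0], [0.077, 0.009, 0, 0, 0, 0]],
])

```text
t: 11.95
eef_pos: [0.4467, 0.3891, 0.1643]
tcp_rot: [-0.0, 0.619, 0.785, -0.0]
force: [0.6, 0.4, -4.4]
width: 0.0434
```

```bash
python3 to.py .4494 .392 .085 13.5
```

```text
t 11.95 pos [0.4467 0.3891 0.1643] q6 -1.13 F [ 0.6  0.4 -4.4] w 0.0434
shift m [0.0022 0.0033 0.0793] dist 0.079 rot [-0.0004 -0.     -0.0003]
```

Call:
servo_tool([
  [[0.002, 0.003, 0.012, 0, 0, 0], [0.002, 0.003, 0.032, 0, 0, 0], [0.002, 0.003, 0.054, 0, 0, 0], [0.002, 0.003, 0.071, 0, 0, 0], [0.002, 0.003, 0.079, 0, 0, 0]],
])

```text
t: 12.37
eef_pos: [0.4489, 0.3891, 0.0827]
tcp_rot: [-0.0, 0.62, 0.785, -0.002]
force: [0.3, -0.6, -3.4]
width: 0.0439
```

```bash
python3 - <<'E'
from h import *
a=[]
for n,(x,y) in (("top",(110,230)),("side",(210,100))):
    c=cam(n); a.append(cv2.resize(c["frame"][y:y+120,x:x+120,::-1],(400,400),interpolation=cv2.INTER_CUBIC))
cv2.imwrite("pics/a4.png",np.hstack(a))
E
python3 to.py .4494 .392 .067 13.5
```

```text
t 12.47 pos [0.4492 0.3897 0.084 ] q6 -1.13 F [ 0.  -0.4 -3. ] w 0.044
shift m [0.0022 0.0008 0.0169] dist 0.017 rot [-0.0025  0.0011 -0.0022]
```

View pics/a4.png

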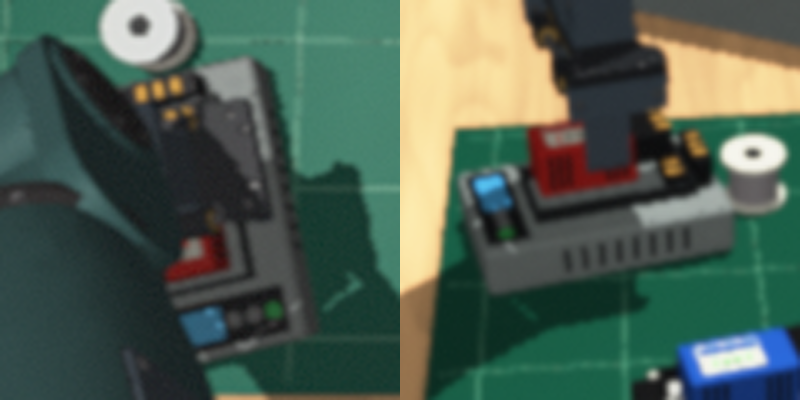

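Call:
servo_tool([
  [[0.001, 0.0005, 0.004, 0, 0, -0.002], [0.0015, 0.0008, 0.008, 0, 0, -0.002], [0.0015, 0.0008, 0.012, 0, 0, -0.002], [0.0015, 0.0008, 0.014, 0, 0, -0.002], [0.0015, 0.0008, 0.015, 0, 0, -0.002]],
])

```text
t: 12.88
eef_pos: [0.4502, 0.3929, 0.0707]
tcp_rot: [-0.0, 0.619, 0.786, 0.0]
force: [-0.6, 0.0, -3.0]
width: 0.0435
```

Call:
servo_tool([
  [[0, 0, 0.001, 0, 0, 0], [0, 0, 0.0015, 0, 0, 0], [0, 0, 0.002, 0, 0, 0], [0, 0, 0.002, 0, 0, 0], [0, 0, 0.002, 0, 0, 0]],
])

```text
t: 13.3
eef_pos: [0.4502, 0.3929, 0.0688]
tcp_rot: [-0.0, 0.619, 0.786, 0.0]
force: [-0.3, 0.6, -3.6]
width: 0.0441
```

```bash
python3 to.py .4494 .392 .067 13.5
```

```text
t 13.3 pos [0.4502 0.3929 0.0688] q6 -1.13 F [-0.3  0.6 -3.6] w 0.0441
shift m [-0.0007 -0.001   0.0018] dist 0.002 rot [ 0.0003 -0.0003  0.0008]
```

Call:
servo_tool([
  [[0, 0, 0.001, 0, 0, 0], [0, 0, 0.0015, 0, 0, 0], [0, 0, 0.002, 0, 0, 0], [0, 0, 0.0025, 0, 0, 0], [0, 0, 0.0025, 0, 0, 0]],
])

```text
t: 13.72
eef_pos: [0.4502, 0.3928, 0.0667]
tcp_rot: [-0.0, 0.619, 0.786, 0.0]
force: [-3.4, -2.8, 6.3]
width: 0.044
```

Call:
servo_tool([
  [[0, 0, 0, 0, 0, 0], [0, 0, 0, 0, 0, 0], [0, 0, 0, 0, 0, 0], [0, 0, 0, 0, 0, 0], [0, 0, 0, 0, 0, 0]],
], jaw=-1)

```text
t: 14.13
eef_pos: [0.4502, 0.3929, 0.0663]
tcp_rot: [-0.0, 0.619, 0.786, 0.0]
force: [-0.3, 0.5, -0.1]
width: 0.0746
```

Call:
servo_tool([
  [[0, 0, 0, 0, 0, 0], [0, 0, -0.01, 0, 0, 0], [0, 0, -0.035, 0, 0, 0], [0, 0, -0.065, 0, 0, 0], [0, 0, -0.09, 0, 0, 0]],
])

```text
t: 14.55
eef_pos: [0.4502, 0.3929, 0.1584]
tcp_rot: [-0.0, 0.619, 0.786, 0.0]
force: [0.7, 0.5, 0.9]
width: 0.0911
```

```bash
python3 to.py .5567 .133 .13 11.6
```

```text
t 14.55 pos [0.4502 0.3929 0.1584] q6 -1.13 F [0.7 0.5 0.9] w 0.0911
shift m [-0.2776  0.0426  0.0283] dist 0.282 rot [ 0.0005 -0.0004  0.034 ]
```

Call:
servo_tool([
  [[-0.02, 0.003, 0, 0, 0, 0.01], [-0.055, 0.008, 0, 0, 0, 0.034], [-0.095, 0.014, 0, 0, 0, 0.034], [-0.135, 0.021, 0, 0, 0, 0.034], [-0.175, 0.027, 0, 0, 0, 0.034]],
])

```text
t: 14.97
eef_pos: [0.5179, 0.2275, 0.1572]
tcp_rot: [0.0, 0.632, 0.775, 0.001]
force: [1.0, 0.8, 0.9]
width: 0.0913
```

Call:
servo_tool([
  [[-0.035, 0.005, 0.005, 0, 0, 0], [-0.065, 0.01, 0.015, 0, 0, 0], [-0.09, 0.014, 0.025, 0, 0, 0], [-0.102, 0.016, 0.028, 0, 0, 0], [-0.102, 0.016, 0.028, 0, 0, 0]],
])

```text
t: 15.38
eef_pos: [0.5539, 0.1305, 0.128]
tcp_rot: [-0.0, 0.633, 0.774, -0.0]
force: [-0.3, 0.3, 1.2]
width: 0.0917
```

```bash
python3 - <<'E'
from h import *
a=[]
for n,(x,y) in (("top",(220,190)),("side",(260,140))):
    c=cam(n); a.append(cv2.resize(c["frame"][y:y+120,x:x+120,::-1],(400,400),interpolation=cv2.INTER_CUBIC))
cv2.imwrite("pics/a5.png",np.hstack(a))
E
python3 to.py .5567 .133 .056 11.6
```

```text
t 15.48 pos [0.5536 0.1327 0.1287] q6 -1.58 F [ 0.4  0.4 -1. ] w 0.0911
shift m [-0.0003  0.003   0.0727] dist 0.073 rot [ 0.0004 -0.0004 -0.0008]
```

View pics/a5.png

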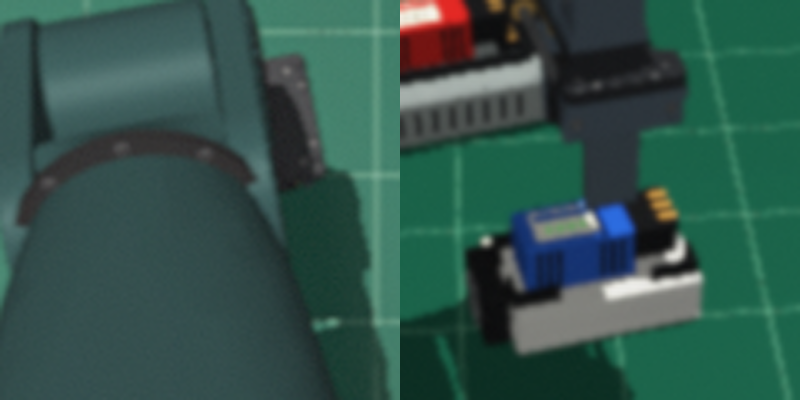

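Call:
servo_tool([
  [[0, 0.003, 0.012, 0, 0, 0], [0, 0.003, 0.03, 0, 0, 0], [0, 0.003, 0.05, 0, 0, 0], [0, 0.003, 0.066, 0, 0, 0], [0, 0.003, 0.072, 0, 0, 0]],
])

```text
t: 15.9
eef_pos: [0.5551, 0.134, 0.0538]
tcp_rot: [-0.001, 0.631, 0.775, -0.001]
force: [-0.6, -0.4, 0.5]
width: 0.0909
```

Call:
servo_tool([
  [[0, 0, 0, 0, 0, 0], [0, 0, 0, 0, 0, 0], [0, 0, 0, 0, 0, 0], [0, 0, 0, 0, 0, 0], [0, 0, 0, 0, 0, 0]],
], jaw=1)

```text
t: 16.32
eef_pos: [0.557, 0.1331, 0.057]
tcp_rot: [0.0, 0.632, 0.775, 0.001]
force: [0.6, 0.3, -0.2]
width: 0.0606
```

Call:
servo_tool([
  [[0, 0, 0, 0, 0, 0], [0, 0, 0, 0, 0, 0], [0, 0, 0, 0, 0, 0], [0, 0, 0, 0, 0, 0], [0, 0, 0, 0, 0, 0]],
])

```text
t: 16.73
eef_pos: [0.5567, 0.1329, 0.0565]
tcp_rot: [0.0, 0.632, 0.775, 0.0]
force: [-1.7, -0.3, 5.3]
width: 0.0438
```

```bash
python3 to.py .5567 .133 .056 11.6
```

```text
t 16.73 pos [0.5567 0.1329 0.0565] q6 -1.58 F [-1.7 -0.3  5.3] w 0.0438
shift m [0.0001 0.     0.0005] dist 0.0 rot [ 0.0004 -0.0002 -0.0001]
```

Call:
servo_tool([
  [[0, 0, -0.005, 0, 0, 0], [0, 0, -0.02, 0, 0, 0], [0, 0, -0.045, 0, 0, 0], [0, 0, -0.075, 0, 0, 0], [0, 0, -0.105, 0, 0, 0]],
])

```text
t: 17.15
eef_pos: [0.5556, 0.1327, 0.1618]
tcp_rot: [-0.001, 0.632, 0.775, -0.001]
force: [-0.3, 0.7, -3.3]
width: 0.0441
```

```bash
python3 - <<'E'
from ortho import *
R=np.radians
cs={n:cam(n) for n in("top","side")}
ortho([(.5049,-.4081,R(-6.07),.055,.087),(.5049,-.4081,R(-6.07),.074,.105)],"pics/o4.png",cs=cs)
ortho([(.4502,.3929,R(13.5),.052,.095),(.5567,.1329,R(11.6),.03,.055)],"pics/o5.png",cs=cs)
E
python3 to.py .5049 -.4081 .165 -6.07
```

```text
t 17.25 pos [0.5588 0.1334 0.1656] q6 -1.58 F [-0.1 -0.1 -2.8] w 0.0434
shift m [-0.5196 -0.1616 -0.0006] dist 0.544 rot [ 0.0065 -0.0013  0.3083]
```

View pics/o4.png

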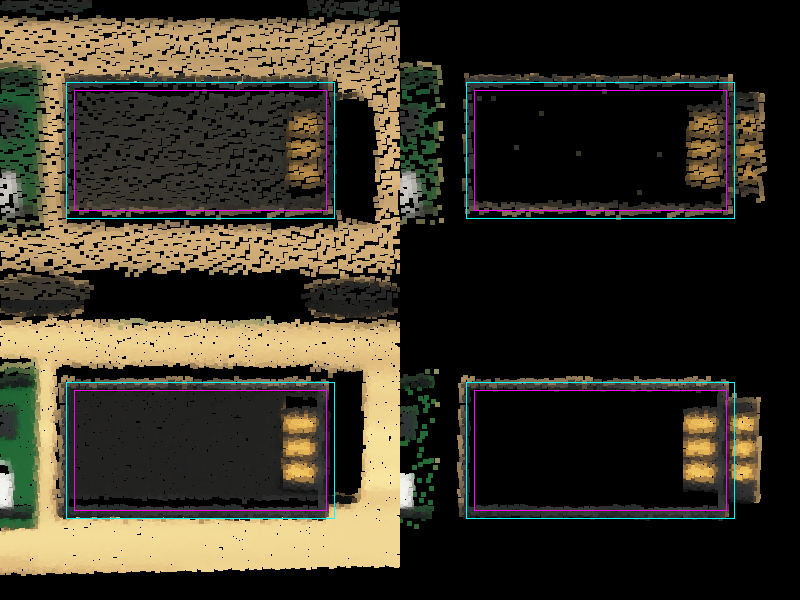

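View pics/o5.png

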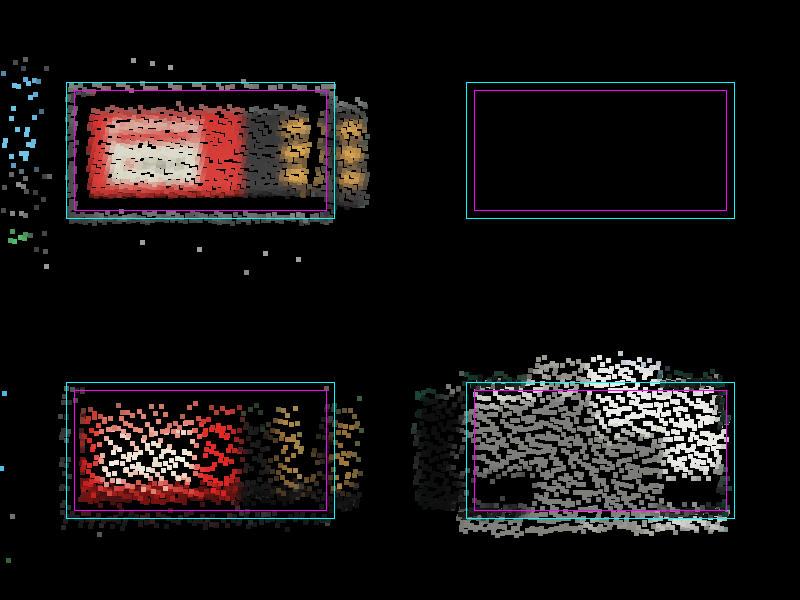

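```bash
python3 to.py .503 -.4067 .17 -6.07
```

```text
t 17.25 pos [0.5588 0.1334 0.1656] q6 -1.58 F [-0.1 -0.1 -2.8] w 0.0434
shift m [-0.5178 -0.1631 -0.0056] dist 0.543 rot [ 0.0065 -0.0013  0.3083]
```

Call:
servo_tool([
  [[-0.014, -0.0044, 0, 0, 0, 0.01], [-0.042, -0.0132, 0, 0, 0, 0.03], [-0.075, -0.0236, 0, 0, 0, 0.05], [-0.11, -0.0347, 0, 0, 0, 0.07], [-0.146, -0.046, 0, 0, 0, 0.09]],
])

```text
t: 17.67
eef_pos: [0.5391, -0.0209, 0.1596]
tcp_rot: [-0.001, 0.666, 0.746, -0.001]
force: [0.9, 1.0, -3.6]
width: 0.044
```

```bash
python3 to.py .503 -.4067 .17 -6.07
```

```text
t 17.67 pos [ 0.5391 -0.0209  0.1596] q6 -1.77 F [ 0.9  1.  -3.6] w 0.044
shift m [-0.3793 -0.079  -0.0105] dist 0.388 rot [-0.0022 -0.0005  0.2179]
```

Call:
servo_tool([
  [[-0.037, -0.0077, -0.003, 0, 0, 0.03], [-0.074, -0.0154, -0.006, 0, 0, 0.06], [-0.111, -0.0231, -0.01, 0, 0, 0.09], [-0.148, -0.0308, -0.01, 0, 0, 0.12], [-0.185, -0.0385, -0.01, 0, 0, 0.15]],
])

```text
t: 18.08
eef_pos: [0.5216, -0.2094, 0.1697]
tcp_rot: [-0.001, 0.721, 0.693, -0.0]
force: [0.3, 0.3, -4.8]
width: 0.044
```

```bash
python3 to.py .503 -.4067 .17 -6.07
```

```text
t 18.08 pos [ 0.5216 -0.2094  0.1697] q6 -1.95 F [ 0.3  0.3 -4.8] w 0.044
shift m [-0.1979 -0.0108 -0.0005] dist 0.198 rot [-0.0017 -0.001   0.0664]
```

Call:
servo_tool([
  [[-0.037, -0.002, 0, 0, 0, 0.02], [-0.074, -0.004, 0, 0, 0, 0.04], [-0.109, -0.006, 0, 0, 0, 0.066], [-0.14, -0.008, 0, 0, 0, 0.066], [-0.165, -0.009, 0, 0, 0, 0.066]],
])

```text
t: 18.5
eef_pos: [0.5062, -0.3742, 0.1692]
tcp_rot: [-0.001, 0.743, 0.669, -0.0]
force: [0.7, 0.4, -4.0]
width: 0.0438
```

Call:
servo_tool([
  [[-0.018, -0.001, 0, 0, 0, 0], [-0.028, -0.0015, 0.004, 0, 0, 0], [-0.032, -0.0017, 0.015, 0, 0, 0], [-0.032, -0.0017, 0.03, 0, 0, 0], [-0.032, -0.0017, 0.045, 0, 0, 0]],
])

```text
t: 18.92
eef_pos: [0.5028, -0.4024, 0.1239]
tcp_rot: [-0.001, 0.743, 0.67, 0.0]
force: [0.2, 1.3, -4.0]
width: 0.0436
```

```bash
python3 to.py .503 -.4067 .107 -6.07
```

```text
t 18.92 pos [ 0.5028 -0.4024  0.1239] q6 -2.18 F [ 0.2  1.3 -4. ] w 0.0436
shift m [-0.0042  0.0007  0.0169] dist 0.017 rot [-0.0007 -0.0011  0.0027]
```

Call:
servo_tool([
  [[-0.003, 0.0005, 0.006, 0, 0, 0.002], [-0.003, 0.0005, 0.012, 0, 0, 0.002], [-0.003, 0.0005, 0.016, 0, 0, 0.002], [-0.003, 0.0005, 0.017, 0, 0, 0.002], [-0.003, 0.0005, 0.017, 0, 0, 0.002]],
])

```text
t: 19.33
eef_pos: [0.5035, -0.4065, 0.1089]
tcp_rot: [-0.0, 0.743, 0.669, 0.0]
force: [-0.6, -0.1, -3.5]
width: 0.0437
```

```bash
python3 - <<'E'
from h import *
a=[]
for n,(x,y) in (("top",(445,200)),("side",(230,360))):
    c=cam(n); a.append(cv2.resize(c["frame"][y:y+120,x:x+(120 if n=="top" else 180),::-1],(400,400) if n=="top" else (400,267),interpolation=cv2.INTER_CUBIC))
a[1]=cv2.copyMakeBorder(a[1],0,133,0,0,cv2.BORDER_CONSTANT)
cv2.imwrite("pics/a6.png",np.hstack(a))
E
python3 to.py .503 -.4067 .0885 -6.07
```

```text
t 19.43 pos [ 0.5036 -0.4068  0.1095] q6 -2.18 F [ 0.5  0.3 -3.9] w 0.0438
shift m [ 0.0001 -0.0006  0.021 ] dist 0.021 rot [0.0008 0.0001 0.0005]
```

View pics/a6.png

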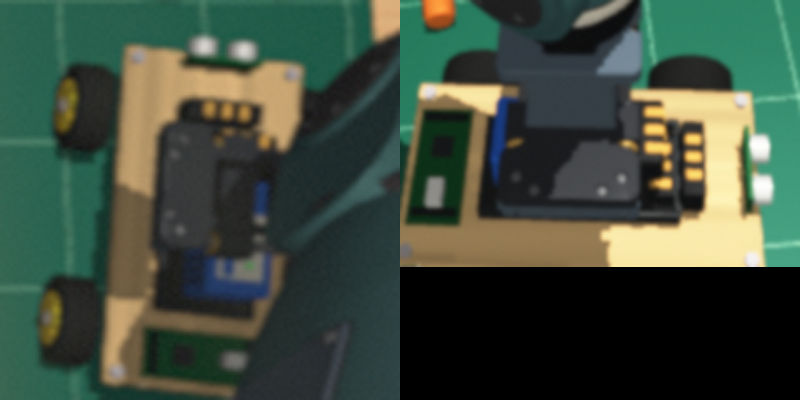

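Blue hangs over the rover bay with its black end toward the brass contacts (side tile (650,150)). It's aligned, so I'll lower it.

Call:
servo_tool([
  [[0, 0, 0.005, 0, 0, 0], [0, 0, 0.01, 0, 0, 0], [0, 0, 0.014, 0, 0, 0], [0, 0, 0.017, 0, 0, 0], [0, 0, 0.0185, 0, 0, 0]],
])

```text
t: 19.85
eef_pos: [0.5031, -0.4065, 0.0898]
tcp_rot: [-0.0, 0.743, 0.669, 0.0]
force: [0.5, -0.2, -3.5]
width: 0.0436
```

Call:
servo_tool([
  [[0, 0, 0.001, 0, 0, 0], [0, 0, 0.0015, 0, 0, 0], [0, 0, 0.002, 0, 0, 0], [0, 0, 0.0025, 0, 0, 0], [0, 0, 0.0025, 0, 0, 0]],
])

```text
t: 20.27
eef_pos: [0.5034, -0.4068, 0.0885]
tcp_rot: [0.0, 0.743, 0.669, 0.0]
force: [-2.6, 1.6, 3.4]
width: 0.0436
```

Contact came at the expected height, so I'll release.

Call:
servo_tool([
  [[0, 0, 0, 0, 0, 0], [0, 0, 0, 0, 0, 0], [0, 0, 0, 0, 0, 0], [0, 0, 0, 0, 0, 0], [0, 0, 0, 0, 0, 0]],
], jaw=-1)

```text
t: 20.68
eef_pos: [0.5034, -0.4067, 0.088]
tcp_rot: [-0.0, 0.743, 0.669, 0.0]
force: [-0.3, 0.2, -0.4]
width: 0.0741
```

Call:
servo_tool([
  [[0, 0, 0, 0, 0, 0], [0, 0, -0.01, 0, 0, 0], [0, 0, -0.035, 0, 0, 0], [0, 0, -0.065, 0, 0, 0], [0, 0, -0.09, 0, 0, 0]],
])

```text
t: 21.1
eef_pos: [0.5034, -0.4068, 0.1802]
tcp_rot: [0.0, 0.743, 0.669, 0.0]
force: [0.8, -0.6, 0.1]
width: 0.0908
```

```bash
cat > packs.py <<'E'
from h import *
def packs(c,seeds):
    W=cloud(c)
    for n,(x,y,z) in seeds.items():
        q=(np.abs(W[...,2]-z)<.006)&(np.hypot(W[...,0]-x,W[...,1]-y)<.075)
        p=W[q]; r=cv2.minAreaRect((p[:,:2]*1000).astype(np.float32)); (cx,cy),(w,h),a=r
        if w<h:a-=90
        A=np.c_[p[:,:2]-p[:,:2].mean(0),np.ones(len(p))]; s=np.linalg.lstsq(A,p[:,2],rcond=None)[0]
        print(n,len(p),"c",round(cx,1),round(cy,1),"size",round(w,1),round(h,1),"yaw",round(a,1),"ztop",s[2].round(4),"tilt",np.hypot(*s[:2]).round(3))
E
python3 to.py .501 -.1534 .15 13.4; python3 - <<'E'
from packs import *
from ortho import *
cs={n:cam(n) for n in("top","side")}
packs(cs["top"],{"yellow":(.501,-.153,.046),"red":(.45,.393,.088)})
ortho([(.5554,.1342,np.radians(11.6),.03,.052),(.501,-.1534,np.radians(13.4),.0,.052)],"pics/o6.png",cs=cs)
E
```

```text
t 21.1 pos [ 0.5034 -0.4068  0.1802] q6 -2.18 F [ 0.8 -0.6  0.1] w 0.0908
shift m [ 0.2518 -0.0291  0.0302] dist 0.255 rot [ 5.000e-04 -1.000e-04 -3.395e-01]
yellow 848 c 500.9 -152.9 size 110.4 44.9 yaw 13.4 ztop 0.0469 tilt 0.002
red 950 c 449.9 391.7 size 110.1 45.5 yaw 12.8 ztop 0.0887 tilt 0.02
```

View pics/o6.png

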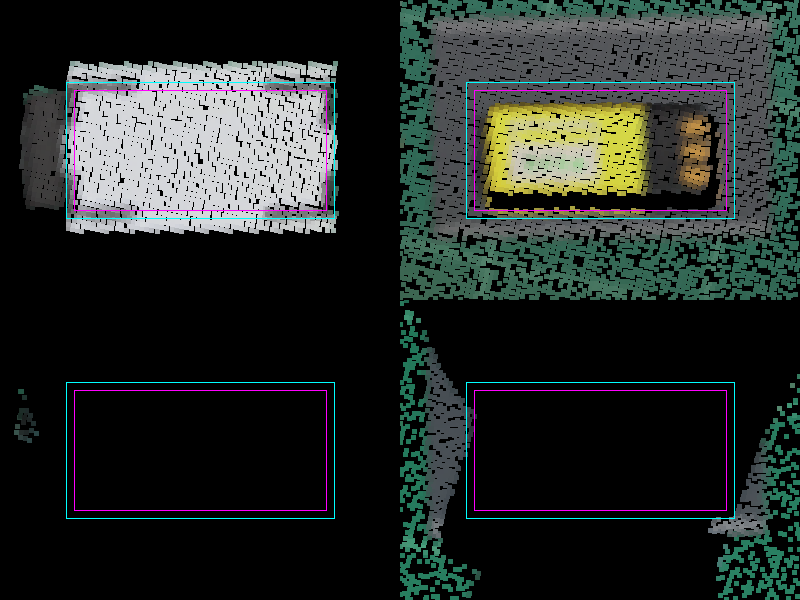

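Call:
servo_tool([
  [[0.02, -0.002, 0, 0, 0, -0.05], [0.055, -0.006, 0, 0, 0, -0.12], [0.095, -0.011, 0, 0, 0, -0.2], [0.135, -0.016, 0, 0, 0, -0.28], [0.175, -0.02, 0, 0, 0, -0.339]],
])

```text
t: 21.62
eef_pos: [0.5011, -0.2289, 0.1778]
tcp_rot: [-0.0, 0.619, 0.786, 0.0]
force: [1.3, -0.4, 0.5]
width: 0.0913
```

Call:
servo_tool([
  [[0.03, 0, 0, 0, 0, 0], [0.052, 0, 0.005, 0, 0, 0], [0.068, 0, 0.02, 0, 0, 0], [0.072, 0, 0.04, 0, 0, 0], [0.072, 0, 0.06, 0, 0, 0]],
])

```text
t: 22.03
eef_pos: [0.485, -0.1593, 0.1178]
tcp_rot: [0.0, 0.619, 0.785, 0.0]
force: [0.2, -0.8, -0.7]
width: 0.0912
```

```bash
python3 to.py .501 -.153 .0245 13.4
```

```text
t 22.03 pos [ 0.485  -0.1593  0.1178] q6 -2.17 F [ 0.2 -0.8 -0.7] w 0.0912
shift m [0.0024 0.017  0.0933] dist 0.095 rot [0.0009 0.0002 0.001 ]
```

Call:
servo_tool([
  [[0.001, 0.008, 0.005, 0, 0, 0], [0.001, 0.016, 0.015, 0, 0, 0], [0.001, 0.017, 0.03, 0, 0, 0], [0.001, 0.017, 0.045, 0, 0, 0], [0.001, 0.017, 0.045, 0, 0, 0]],
])

```text
t: 22.45
eef_pos: [0.5009, -0.1552, 0.0713]
tcp_rot: [-0.001, 0.62, 0.785, -0.0]
force: [-0.9, 1.4, -0.2]
width: 0.0912
```

```bash
python3 to.py .501 -.153 .0245 13.4;  python3 - <<'E'
from h import *
a=[]
for n,(x,y) in (("top",(330,210)),("side",(230,220))):
    c=cam(n); a.append(cv2.resize(c["frame"][y:y+120,x:x+120,::-1],(400,400),interpolation=cv2.INTER_CUBIC))
cv2.imwrite("pics/a7.png",np.hstack(a))
E
```

```text
t 22.45 pos [ 0.5009 -0.1552  0.0713] q6 -2.15 F [-0.9  1.4 -0.2] w 0.0912
shift m [0.0021 0.0007 0.0468] dist 0.047 rot [-0.0022 -0.0019 -0.0006]
```

View pics/a7.png

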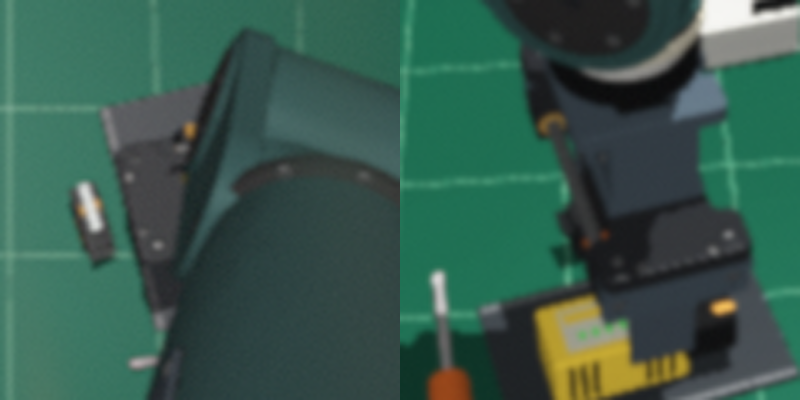

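Call:
servo_tool([
  [[0.001, 0, 0.012, 0, 0, 0], [0.001, 0, 0.026, 0, 0, 0], [0.001, 0, 0.038, 0, 0, 0], [0.001, 0, 0.045, 0, 0, 0], [0.001, 0, 0.046, 0, 0, 0]],
])

```text
t: 22.97
eef_pos: [0.5007, -0.1544, 0.0258]
tcp_rot: [-0.001, 0.62, 0.785, -0.0]
force: [-0.5, -0.3, -0.5]
width: 0.0911
```

Call:
servo_tool([
  [[0, 0, 0, 0, 0, 0], [0, 0, 0, 0, 0, 0], [0, 0, 0, 0, 0, 0], [0, 0, 0, 0, 0, 0], [0, 0, 0, 0, 0, 0]],
], jaw=1)

```text
t: 23.38
eef_pos: [0.5015, -0.1547, 0.0275]
tcp_rot: [0.0, 0.62, 0.785, 0.0]
force: [0.5, -0.4, 0.6]
width: 0.0605
```

Call:
servo_tool([
  [[0, 0, 0, 0, 0, 0], [0, 0, 0, 0, 0, 0], [0, 0, 0, 0, 0, 0], [0, 0, 0, 0, 0, 0], [0, 0, 0, 0, 0, 0]],
])

```text
t: 23.8
eef_pos: [0.5013, -0.1546, 0.0272]
tcp_rot: [-0.0, 0.62, 0.785, 0.0]
force: [-0.8, 1.3, 5.2]
width: 0.0437
```

```bash
python3 to.py .501 -.153 .0245 13.4
```

```text
t 23.8 pos [ 0.5013 -0.1546  0.0272] q6 -2.15 F [-0.8  1.3  5.2] w 0.0437
shift m [0.0016 0.0001 0.0027] dist 0.003 rot [ 0.0002 -0.0004 -0.0005]
```

Call:
servo_tool([
  [[0, 0, -0.005, 0, 0, 0], [0, 0, -0.02, 0, 0, 0], [0, 0, -0.045, 0, 0, 0], [0, 0, -0.075, 0, 0, 0], [0, 0, -0.105, 0, 0, 0]],
])

```text
t: 24.22
eef_pos: [0.5004, -0.1544, 0.1328]
tcp_rot: [-0.001, 0.62, 0.785, -0.0]
force: [-0.2, 0.7, -3.9]
width: 0.0435
```

```bash
python3 to.py .556 .1355 .13 11.6
```

```text
t 24.22 pos [ 0.5004 -0.1544  0.1328] q6 -2.15 F [-0.2  0.7 -3.9] w 0.0435
shift m [0.2692 0.1212 0.003 ] dist 0.295 rot [-0.0013 -0.0012  0.031 ]
```

Call:
servo_tool([
  [[0.014, 0.006, 0, 0, 0, 0.005], [0.042, 0.019, 0, 0, 0, 0.01], [0.075, 0.034, 0, 0, 0, 0.02], [0.109, 0.049, 0, 0, 0, 0.031], [0.143, 0.064, 0, 0, 0, 0.031]],
])

```text
t: 24.63
eef_pos: [0.5301, 0.0007, 0.1323]
tcp_rot: [-0.0, 0.633, 0.774, 0.0]
force: [0.4, -1.0, -4.4]
width: 0.0439
```

Call:
servo_tool([
  [[0.034, 0.015, 0, 0, 0, 0], [0.067, 0.03, 0, 0, 0, 0], [0.095, 0.043, 0, 0, 0, 0], [0.115, 0.052, 0, 0, 0, 0], [0.126, 0.057, 0, 0, 0, 0]],
])

```text
t: 25.05
eef_pos: [0.561, 0.1364, 0.1322]
tcp_rot: [-0.0, 0.631, 0.775, 0.0]
force: [0.1, 0.4, -5.0]
width: 0.0438
```

```bash
python3 to.py .556 .1355 .08 11.6
```

```text
t 25.05 pos [0.561  0.1364 0.1322] q6 -1.58 F [ 0.1  0.4 -5. ] w 0.0438
shift m [ 0.0001 -0.0051  0.0522] dist 0.052 rot [ 0.0001 -0.0004  0.0017]
```

Call:
servo_tool([
  [[0, -0.003, 0.01, 0, 0, 0], [0, -0.005, 0.024, 0, 0, 0], [0, -0.005, 0.038, 0, 0, 0], [0, -0.005, 0.048, 0, 0, 0], [0, -0.005, 0.051, 0, 0, 0]],
])

```text
t: 25.47
eef_pos: [0.5546, 0.132, 0.0792]
tcp_rot: [-0.001, 0.632, 0.775, -0.001]
force: [-0.5, 0.3, -4.3]
width: 0.0437
```

```bash
python3 - <<'E'
from h import *
a=[]
for n,(x,y) in (("top",(220,190)),("side",(260,140))):
    c=cam(n); a.append(cv2.resize(c["frame"][y:y+120,x:x+120,::-1],(400,400),interpolation=cv2.INTER_CUBIC))
cv2.imwrite("pics/a8.png",np.hstack(a))
E
python3 to.py .556 .1355 .059 11.6
```

```text
t 25.57 pos [0.5555 0.1324 0.0805] q6 -1.58 F [-0.3 -0.2 -2.8] w 0.0435
shift m [0.0029 0.0011 0.0215] dist 0.022 rot [-0.0014 -0.0002 -0.0007]
```

View pics/a8.png

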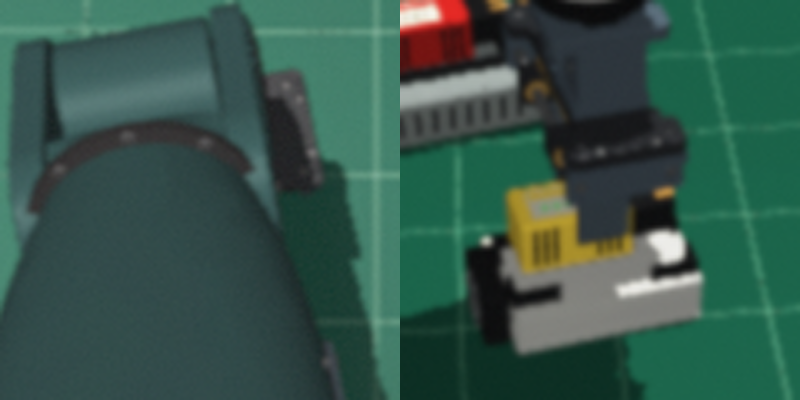

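Call:
servo_tool([
  [[0.002, 0, 0.004, 0, 0, 0], [0.0025, 0, 0.009, 0, 0, 0], [0.0025, 0, 0.014, 0, 0, 0], [0.0025, 0, 0.017, 0, 0, 0], [0.0025, 0, 0.018, 0, 0, 0]],
])

```text
t: 25.98
eef_pos: [0.5553, 0.1356, 0.0626]
tcp_rot: [-0.0, 0.632, 0.775, -0.0]
force: [0.6, 0.7, -3.3]
width: 0.0438
```

Call:
servo_tool([
  [[0, 0, 0.001, 0, 0, 0], [0, 0, 0.0015, 0, 0, 0], [0, 0, 0.002, 0, 0, 0], [0, 0, 0.0025, 0, 0, 0], [0, 0, 0.0025, 0, 0, 0]],
])

```text
t: 26.4
eef_pos: [0.5556, 0.1356, 0.0607]
tcp_rot: [-0.0, 0.632, 0.775, 0.0]
force: [0.0, 0.5, -4.6]
width: 0.0437
```

Call:
servo_tool([
  [[0, 0, 0.0007, 0, 0, 0], [0, 0, 0.0013, 0, 0, 0], [0, 0, 0.0018, 0, 0, 0], [0, 0, 0.002, 0, 0, 0], [0, 0, 0.002, 0, 0, 0]],
])

```text
t: 26.82
eef_pos: [0.5556, 0.1356, 0.0592]
tcp_rot: [-0.0, 0.632, 0.775, 0.0]
force: [-4.9, -1.3, 7.1]
width: 0.0441
```

Contact again at the expected height (0.0592). I'll release and back away.

Call:
servo_tool([
  [[0, 0, 0, 0, 0, 0], [0, 0, 0, 0, 0, 0], [0, 0, 0, 0, 0, 0], [0, 0, 0, 0, 0, 0], [0, 0, 0, 0, 0, 0]],
], jaw=-1)

```text
t: 27.23
eef_pos: [0.5557, 0.1356, 0.0587]
tcp_rot: [0.0, 0.632, 0.775, 0.0]
force: [0.6, 0.2, 0.0]
width: 0.0739
```

Call:
servo_tool([
  [[0, 0, 0, 0, 0, 0], [0, 0, -0.01, 0, 0, 0], [0, 0, -0.035, 0, 0, 0], [0, 0, -0.07, 0, 0, 0], [0, 0, -0.11, 0, 0, 0]],
])

```text
t: 27.65
eef_pos: [0.5544, 0.1353, 0.1693]
tcp_rot: [-0.001, 0.632, 0.775, -0.001]
force: [-0.1, 0.3, -0.2]
width: 0.0909
```

Call:
servo_tool([
  [[-0.03, 0, -0.02, 0, 0, 0], [-0.065, 0, -0.03, 0, 0, 0], [-0.1, 0, -0.03, 0, 0, 0], [-0.135, 0, -0.03, 0, 0, 0], [-0.16, 0, -0.03, 0, 0, 0]],
])

```text
t: 28.07
eef_pos: [0.5881, -0.0235, 0.1999]
tcp_rot: [0.001, 0.632, 0.775, 0.001]
force: [0.6, -0.2, 0.5]
width: 0.0912
```

Call:
servo_tool([
  [[-0.02, 0, 0, 0, 0, 0], [-0.05, 0, 0, 0, 0, 0], [-0.075, 0, 0, 0, 0, 0], [-0.09, 0, 0, 0, 0, 0], [-0.09, 0, 0, 0, 0, 0]],
])

```text
t: 28.48
eef_pos: [0.6063, -0.1115, 0.1992]
tcp_rot: [0.0, 0.633, 0.774, 0.0]
force: [0.8, 0.4, 0.2]
width: 0.0909
```

```bash
python3 - <<'E'
from packs import *
from ortho import *
cs={n:cam(n) for n in("top","side")}
packs(cs["top"],{"yellow":(.556,.1355,.078),"red":(.45,.393,.088),"blue":(.503,-.407,.11)})
packs(cs["side"],{"yellow":(.556,.1355,.078),"red":(.45,.393,.088),"blue":(.503,-.407,.11)})
cv2.imwrite("pics/f_top.png",cs["top"]["frame"][:,:,::-1]);cv2.imwrite("pics/f_side.png",cs["side"]["frame"][:,:,::-1])
R=np.radians
ortho([(.4494,.392,R(13.5),.04,.12),(.556,.1355,R(11.6),.03,.12),(.503,-.4067,R(-6.07),.06,.12)],"pics/o7.png",cs=cs)
E
```

```text
yellow 881 c 554.5 135.4 size 109.9 44.8 yaw 11.8 ztop 0.0787 tilt 0.01
red 948 c 449.8 392.1 size 110.2 45.1 yaw 14.1 ztop 0.0887 tilt 0.022
blue 963 c 503.6 -406.0 size 45.5 110.5 yaw -6.3 ztop 0.111 tilt 0.018
yellow 568 c 549.8 132.9 size 106.4 46.1 yaw 11.5 ztop 0.0764 tilt 0.012
red 407 c 447.2 389.8 size 110.5 48.2 yaw 13.1 ztop 0.0865 tilt 0.018
blue 2231 c 500.7 -407.5 size 46.1 109.7 yaw -5.4 ztop 0.1091 tilt 0.02
```

View pics/f_top.png

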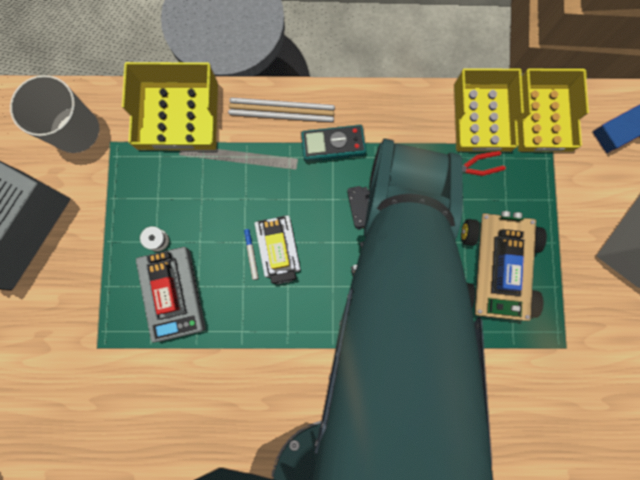

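View pics/f_side.png

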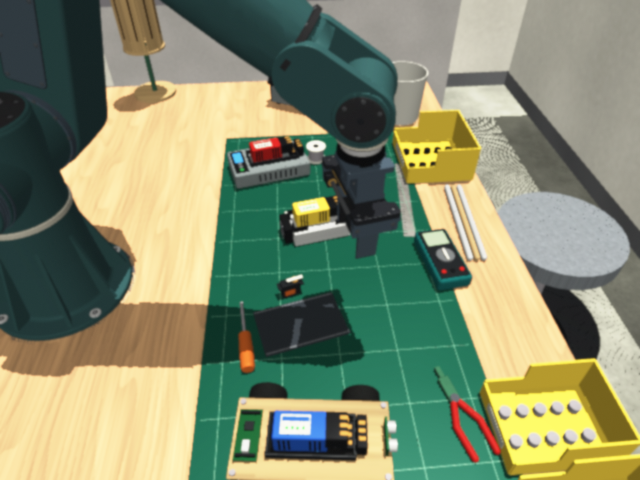

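View pics/o7.png

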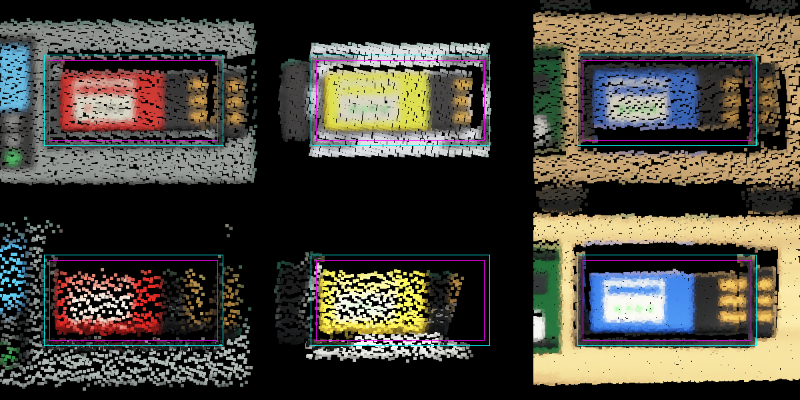

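```bash
python3 - <<'E'
from h import *
W=cloud(cam("top")).reshape(-1,3)
for n,(x,y,a,z) in {"yellow":(.5545,.1354,11.8,.078),"red":(.4498,.392,13.5,.088),"blue":(.5036,-.406,-6.2,.11)}.items():
    a=np.radians(a);d=W[:,:2]-[x,y];px=d@[np.cos(a),np.sin(a)];py=d@[-np.sin(a),np.cos(a)]
    q=(abs(px)<.05)&(abs(py)<.018)&(abs(W[:,2]-z)<.015)
    A=np.c_[px[q],py[q],np.ones(q.sum())];s=np.linalg.lstsq(A,W[q,2],rcond=None)[0];print(n,q.sum(),"slope x,y",s[:2].round(3),"z",s[2].round(4))
print(get_obs()["eef_pos"],get_obs()["force"])
E
```

```text
yellow 656 slope x,y [-0.002  0.018] z 0.0791
red 702 slope x,y [-0.005 -0.001] z 0.0888
blue 703 slope x,y [-0.005  0.001] z 0.1113
[ 0.60556236 -0.108614    0.19873542] [ 0.60565553  0.89898015 -0.38086489]
```

```bash
python3 -c "
from rig import *
print(job_done())"
```

```text
the job is handed in; nothing more can be done
None
```

The three packs are swapped and the job is handed in at about 28.6 s of the 99 s allowed; `job_done()` gave no verdict. I set yellow aside on the mat, moved red from the rover to the charger and blue from the cradle to the rover, then yellow from the mat into the cradle. Each pack touched down at the expected height before I let go.

**Last checks, top camera:**
- **Position:** every pack measured within about 2 mm of its bay's middle and within about 1° of the bay's direction. Their black ends face the brass contacts.
- **Height:** pack tops were at 0.089 m (red), 0.079 m (yellow) and 0.111 m (blue). The expected heights are 0.088, 0.078 and 0.110 m.
- **Tilt:** red and blue came out flat, at about 0.005 rad over the inner part of their tops. Yellow showed 0.018 rad sideways, which is under the 0.05 limit and may be measurement noise.
- **Other objects:** the spool and servo look unmoved in the pictures; I did not measure them. The arm stands clear of everything.

**Disagreements:**
- **Camera offset:** the side camera put the packs 2–5 mm off from the top camera. The largest gap was for yellow, which the arm partly hid.
- **First tilt fit:** a rougher fit had read about 0.02 rad for red and blue. I put that down to edge points, because the inner-surface fit did not show it.

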